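# Set the long stone on the sharpening stand

### The arm

A 7-joint arm with a two-finger parallel gripper is mounted at the origin on the work surface. World frame = base frame: x ahead of the robot, y to its left, z up, the work surface at z = 0. Lengths are in m, angles in rad, forces in N, time in s.
With the tool pointing down it reaches from about 0.425 to 0.875 m from the base axis. Payload 4.7 kg.
Tool frame: the origin (TCP) lies at the very end of the fingers, on their centre line; the grasp point (between the pads) lies 19 mm behind it (ctrl.grasp_offset is the distance from the TCP to the grasp point, in m); z points along the fingers, y is the direction in which the jaws open and shut (so a half turn about z gives the same grasp; the last joint's range is limited). The gripper opens to 87 mm and grips with 3 to 60 N. Pads are 19 mm wide; open, the fingers measure 117 mm over their backs; the gripper's body (75 mm by 190 mm) begins 51 mm behind the grasp point.
Start: joints at [-1.153, 0.321, -0.07, 1.45, 0.023, 1.371, -0.057], TCP at [0.255, 0.598, 0.223] pointing down, gripper open.
Joint ranges: [-2.86, 2.86], [-0.3, 2.09], [-1.38, 1.24], [0.06, 2.45], [-1.56, 4.7], [0.09, 2.05], [-2.69, 2.69]. Speed limits (rad/s): [2.57, 2.57, 3.14, 3.14, 3.14, 3.14, 3.14].

### API

Orientations are given as a rotation vector (axis times angle).
In Python, from bench import ctrl gives the robot as it stands.
- The arm moves only by the shell command python3 -m creep 'ROWS' [FORCE]. ROWS is JSON, a list that holds one entry, the list of rows, each a list of 7 numbers: the opening, from 0 (shut) to 1 (fully open), then the shift along the tool's x, y, z in mm, then the turn, a rotation vector about the tool's x, y, z in rad. In form: [[[grip, dx, dy, dz, rx, ry, rz], ...]]. A call has 1 to 5 rows; each row is the pose to reach, as a shift and turn from the pose commanded when the call began, along the tool's axes at that moment; what a row does not reach only later rows make up. A row lasts 1/10 s, in which the tool goes at most 50 mm and 8.59 degrees, less where a joint would pass 70% of its speed; a pose out of reach is approached as far as the arm can. A call with a gripper value outside its range is refused whole. The fingers move at their own pace and stop on an object; FORCE is the grip in N (left out, the last holds). Time passes only in rows, so rows that repeat a pose let the fingers close. It gives the time, the measured TCP pose, the force and the opening at its end, in the units of the state.
- ctrl.get_state(): the state, without advancing time (a new reading comes with each control period).
- ctrl.get_image(name): name is "side" or "top" or "wrist"; returns the picture (400x640x3 uint8, red, green, blue); there is no depth.
- ctrl.camera_params(name): a dict with "K" (3x3 intrinsics, pixels), "pose" (4x4, takes a point from camera to world coordinates). Camera axes: x right, y down, z forward; pixel columns grow to the right and rows downward; lengths in m; the calibration is good to about 2 mm. The wrist camera is an equidistant fisheye: a pixel r from the principal point sees the ray r / f radians off the axis. A picture is of the moment at which its call begins: read the wrist's pose just before it. camera_params takes no time and is no camera call; for the wrist camera it gives the pose at the moment of the call.
- ctrl.close_job(): hands the job in, once; it reports no verdict.
The state is a dict: "time": time; "joint_positions": joint angles; "qd": joint speeds; "joint_torque": joint torques, N m; "position": TCP position; "tool_rot": TCP orientation; "ft_force": force on the tool from outside, world axes, zero at the start; "torque": the same for the moment, N m; "grip_width": opening from 0.0 (shut) to 1.0 (fully open).
Only numpy, scipy, OpenCV 4.12 (cv2) and the standard library are available. Lean on these libraries where they do the work, as an engineer would, in place of code of your own. Each camera call takes 0.05 s, during which the arm holds its last target. There are 200 camera calls.

### The job

Take the longer of the two sharpening stones off the cork mat and lay it flat and lengthwise on the narrow sloping board over the tub, centred on the board's width and with its lower end up against the stop strip, ready for sharpening. Set it down gently (it is brittle) and let go of it; leave the shorter stone, the gouge and the oil can where they are.

Things in the scene. Friction and masses are not known exactly. Their poses are not given: they have to be found in the camera images.
- long_stone_mid (a point): centre of the long sharpening stone: a plain two-layer rectangular bar, grey below and cream above, 180 mm long (its x axis) x 50 mm wide (y) x 30 mm thick (z), about 0.45 to 0.75 kg, loose. The point lies half-way up, 15 mm above its underside. It lies flat on the cork mat, roughly lengthwise away from the robot, on either side of the shorter stone
- board: fixed sloping board of the stand, 42 mm wide (y), 22 thick, 335 long. Its frame slopes with it by 0.15 rad: x runs DOWN along it (away from the robot), z square to its top surface (z = 0). Origin: mid-width on the top surface at the foot of the stop strip, 107 mm above the bench; board bare from x = -290 to 0 mm; stop strip x = 0 to 14, 12 high. Stone in place: centre at x = -90, y = 0, z = 15 mm
- tub: grey open plastic tub, fixed, 300 (x) x 180 (y) x 80 mm high, 5 mm walls; origin under its centre. It carries the narrow board along its middle, on a wooden foot 36 x 70 mm (top 126 mm above the bench) at the near end and a low cleat at the far end; beside the board it is open, so fingers can reach down past the board's sides. It stands left or right, the mat on the other side
- mat: cork mat, 260 x 260 x 4 mm, fixed to the bench; origin under its centre. The two stones lie on it, side by side about 130 mm apart
- short_stone_mid (a point): centre of the shorter stone, same make, 110 x 40 x 24 mm, loose; stays where it is
- gouge: carving gouge lying on the bench between tub and mat, octagonal wooden handle, 210 mm long with its blade (along x), 25 mm high; stays where it is
- oil_can: small steel oil can with a thin spout, 60 mm across, 129 mm high, standing beyond the tub and mat in the middle; stays where it is
There are look-alikes about, which are no part of the job. Leave any purple look-alike of the part that bears long_stone_mid alone.

How it is judged:
By the outcome, as a careful person would: the job done as asked, in the order asked, and still so for the second after the job is handed in, with the robot touching nothing.
It also fails if it takes over 42 s, if anything falls off the work surface, if the arm or the gripper's body presses on something with over 40 N, if the wrist force passes 120 N, or if a joint passes its speed limit or range.

## Working session

There is one attempt and no reset: what is moved stays moved. The work goes in short steps, Python scripts to look and compute and a shell command to move; the robot and the scene stay as the last step left them, time stands still between calls to the robot, and variables do not carry over. Pictures are saved under pics/ and viewed, about 8 in all and at most 12, crops included, and the job is handed in when it is done.

```bash
mkdir -p pics; ls; python3 - <<'E'
from bench import ctrl
import cv2,numpy as np
s=ctrl.get_state();print(s)
for n in("top","side"):
    im=ctrl.get_image(n);cv2.imwrite(f"pics/{n}0.png",im[:,:,::-1]);p=ctrl.camera_params(n);print(n,p["K"],np.round(p["pose"],4))
E
```

```text
pics
{'time': 0.0, 'joint_positions': array([-1.15290027,  0.32179704, -0.07003956,  1.45165275,  0.02261679,
        1.37079625, -0.05693307]), 'qd': array([ 1.06980651e-03,  1.72418272e-04,  6.99609745e-04,  5.94849863e-05,
       -2.69513845e-04,  2.75608583e-04, -1.92099012e-04]), 'joint_torque': array([ 4.83170794e-06, -4.91280627e+01, -4.03932156e-01, -3.12527525e+01,
       -6.40359591e-02,  4.34924173e-02,  1.37326665e-04]), 'position': array([0.25525702, 0.59719267, 0.22148919]), 'tool_rot': array([-6.29996383e-01, -3.07752228e+00,  2.90740197e-03]), 'ft_force': array([0.5802379 , 0.31547144, 0.99416488]), 'torque': array([-0.00572214, -0.0256219 ,  0.07150403]), 'grip_width': 0.9988572033923858}
top [[431.74243313   0.         320.5015839 ]
 [  0.         431.74243313 194.45800778]
 [  0.           0.           1.        ]] [[ 0.0088 -0.9856  0.1688  0.338 ]
 [-0.9998 -0.0114 -0.0147  0.0301]
 [ 0.0164 -0.1687 -0.9855  1.0663]
 [ 0.      0.      0.      1.    ]]
side [[488.64934883   0.         326.75902965]
 [  0.         488.64934883 189.54623989]
 [  0.           0.           1.        ]] [[ 0.9942 -0.0837  0.0674  0.4088]
 [-0.1074 -0.7635  0.6368 -0.7528]
 [-0.0018 -0.6404 -0.768   1.0282]
 [ 0.      0.      0.      1.    ]]
```

View pics/top0.png

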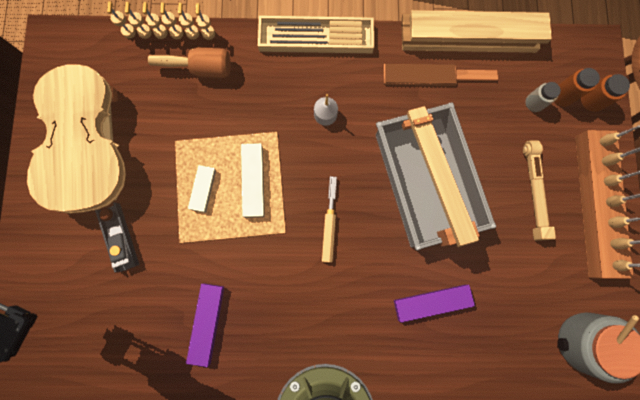

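View pics/side0.png

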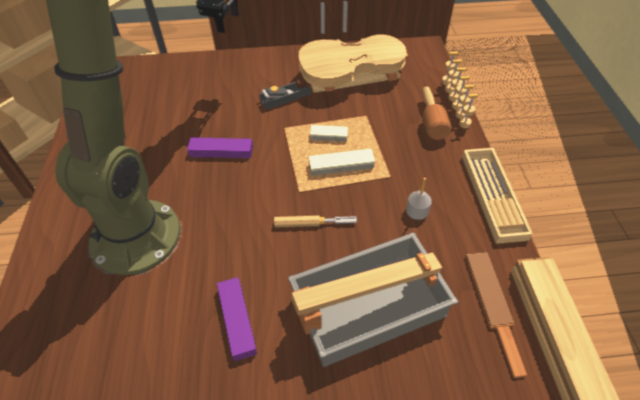

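Top view: the long stone is at about px (252,180), the short one at (202,188), the board runs from (418,110) to (465,240) with its stop strip near (418,121). The purple bars are decoys.

```bash
cat > h.py <<'E'
import cv2,numpy as np
from bench import ctrl
from scipy.spatial.transform import Rotation as R
def ray(n,uv,p=None):
    p=p or ctrl.camera_params(n);K=p["K"];T=p["pose"]
    uv=np.atleast_2d(uv).astype(float);d=np.c_[(uv[:,0]-K[0,2])/K[0,0],(uv[:,1]-K[1,2])/K[1,1],np.ones(len(uv))]
    if n=="wrist":
        r=np.hypot(d[:,0],d[:,1]);s=np.where(r>1e-9,np.sin(r)/np.maximum(r,1e-9),1)
        d=np.c_[d[:,0]*s,d[:,1]*s,np.cos(r)]
    return T[:3,3],d@T[:3,:3].T
def onplane(n,uv,z=0,nrm=(0,0,1),pt=None,p=None):
    o,d=ray(n,uv,p);nrm=np.array(nrm,float);pt=np.array([0,0,z]) if pt is None else pt
    return o+d*(((pt-o)@nrm)/(d@nrm))[:,None]
def big(m):
    c,_=cv2.findContours(m.astype(np.uint8),cv2.RETR_EXTERNAL,cv2.CHAIN_APPROX_NONE);return sorted(c,key=cv2.contourArea)[::-1]
E
python3 - <<'E'
from h import *
im={n:cv2.imread(f"pics/{n}0.png") for n in("top","side")}
for n in im:
    hsv=cv2.cvtColor(im[n],cv2.COLOR_BGR2HSV);H,S,V=cv2.split(hsv)
    m=(S<50)&(V>195)
    x0,y0,x1,y1=(170,125,290,245) if n=="top" else (280,115,395,190)
    k=np.zeros_like(m);k[y0:y1,x0:x1]=1
    for c in big(m&k)[:2]:
        b=cv2.boxPoints(cv2.minAreaRect(c));
        for z in(.034,.028):
            P=onplane(n,b,z);e=[P[1]-P[0],P[2]-P[1]];L=[np.linalg.norm(v) for v in e];a=e[int(np.argmax(L))]
            print(n,z,cv2.contourArea(c),P.mean(0).round(4),np.round(L,4),'yaw',round(float(np.degrees(np.arctan(a[1]/a[0]))),2))
    x0,y0,x1,y1=(380,100,490,250) if n=="top" else (290,240,450,320)
    print(n,[tuple(hsv[v,u]) for u,v in ([(440,170),(455,220),(418,121),(425,115),(415,170)] if n=="top" else [(370,280),(330,293),(425,262),(436,265)])])
    cv2.imwrite(f"pics/{n}_board.png",cv2.resize(im[n][y0:y1,x0:x1],None,fx=4,fy=4,interpolation=cv2.INTER_CUBIC))
E
```

```text
top 0.034 1351.0 [0.551 0.183 0.034] [0.0496 0.1775] yaw 2.87
top 0.028 1351.0 [0.5523 0.1839 0.028 ] [0.0499 0.1785] yaw 2.87
top 0.034 636.5 [0.528 0.305 0.034] [0.1088 0.0388] yaw -10.52
top 0.028 636.5 [0.5291 0.3066 0.028 ] [0.1095 0.039 ] yaw -10.52
top [(np.uint8(20), np.uint8(111), np.uint8(245)), (np.uint8(20), np.uint8(114), np.uint8(242)), (np.uint8(21), np.uint8(147), np.uint8(249)), (np.uint8(21), np.uint8(107), np.uint8(250)), (np.uint8(17), np.uint8(29), np.uint8(173))]
side 0.034 693.5 [0.5493 0.1809 0.034 ] [0.18   0.0477] yaw 3.37
side 0.028 693.5 [0.5502 0.1865 0.028 ] [0.1811 0.048 ] yaw 3.37
side 0.034 258.0 [0.526  0.2979 0.034 ] [0.0363 0.1049] yaw -10.92
side 0.028 258.0 [0.5267 0.3043 0.028 ] [0.0366 0.1055] yaw -10.92
side [(np.uint8(20), np.uint8(115), np.uint8(240)), (np.uint8(20), np.uint8(115), np.uint8(240)), (np.uint8(13), np.uint8(153), np.uint8(232)), (np.uint8(22), np.uint8(107), np.uint8(245))]
```

View pics/top_board.png

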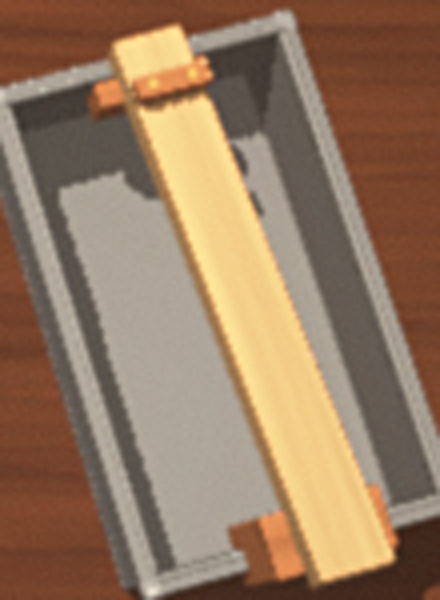

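The crop shows the bare board with top corners near crop (320,585) and (392,560) at the near end and (115,50) and (183,27) at the far end. The strip is at y≈75–95.

```bash
python3 - <<'E'
from h import *
s=.15
def seg(n,px):
    N=onplane(n,px[:2],.1503);F=onplane(n,px[2:],.1003);a=(N.mean(0));b=F.mean(0)
    print(n,'near',N.round(4).tolist(),'far',F.round(4).tolist(),'len',np.linalg.norm(b-a))
    o=a+(b-a)*290/335;print(' origin',o.round(4),'yaw',np.degrees(np.arctan2(b[1]-a[1],b[0]-a[0])).round(2))
seg("top",np.array([[318,583],[393,560],[112,50],[183,26]])/4+[380,100])
# edges by colour in both views: bright wood mask, split by rotated rectangle
for n,(x0,y0,x1,y1) in dict(top=(400,100,490,250),side=(288,240,450,320)).items():
    im=cv2.imread(f"pics/{n}0.png");hsv=cv2.cvtColor(im,cv2.COLOR_BGR2HSV);H,S,V=cv2.split(hsv)
    m=(abs(H.astype(int)-20)<4)&(S>90)&(S<135)&(V>225);k=np.zeros_like(m);k[y0:y1,x0:x1]=1
    cs=big(m&k)[:2]
    for c in cs: print(n,cv2.contourArea(c),cv2.minAreaRect(c),cv2.boxPoints(cv2.minAreaRect(c)).round(1).tolist())
    c=cs[0][:,0]
    # cross-width on sloping plane, in board coords from top estimate
    yaw=np.radians(-16.);
    for it in range(3):
        ex=np.array([np.cos(yaw)*np.cos(s),np.sin(yaw)*np.cos(s),-np.sin(s)]);ey=np.array([-np.sin(yaw),np.cos(yaw),0]);ez=np.cross(ex,ey)
        if it==0:o=onplane(n,[[425,125]] if n=="top" else [[420,265]],.107)[0]
        P=onplane(n,c,nrm=ez,pt=o)-o;x=P@ex;y=P@ey
        xs=np.arange(np.percentile(x,12),np.percentile(x,88),.01)
        mid=np.array([[y[abs(x-t)<.008].max(),y[abs(x-t)<.008].min()] for t in xs])
        f=np.polyfit(xs,mid.mean(1),1)
        # re-origin: near end x=-.29
        x_near=np.percentile(x,0.5)
        o2=o+ex*(x_near+.29);o2=o2+ey*(np.polyval(f,x_near+.29));o2[2]=.107;o=o2;yaw+=np.arctan(f[0])
    print(n,'o',o.round(4),'yaw',np.degrees(yaw).round(2),'width',np.median(mid[:,0]-mid[:,1]),'xrange',x.min(),x.max())
E
```

```text
top near [[0.3879, -0.2793, 0.1503], [0.4005, -0.32, 0.1503]] far [[0.7016, -0.1886, 0.1003], [0.7171, -0.2311, 0.1003]] len 0.3315114386400388
 origin [ 0.667  -0.2219  0.107 ] yaw 15.91
top 2109.0 ((445.60345458984375, 183.2586212158203), (127.20130157470703, 18.383838653564453), 68.19859313964844) [[413.3999938964844, 127.5999984741211], [430.5, 120.80000305175781], [477.79998779296875, 238.89999389648438], [460.70001220703125, 245.6999969482422]]
top 141.5 ((417.9000244140625, 112.70001220703125), (10.119288444519043, 17.076295852661133), 71.56504821777344) [[408.20001220703125, 110.5999984741211], [424.3999938964844, 105.19999694824219], [427.6000061035156, 114.80000305175781], [411.3999938964844, 120.19999694824219]]
top o [ 0.6715 -0.2195  0.107 ] yaw 16.33 width 0.04050827833761414 xrange -0.29047354104366857 -0.0029000541775980626
side 2100.5 ((357.0137939453125, 282.5458984375), (18.294479370117188, 129.21075439453125), 73.3007583618164) [[292.5, 292.29998779296875], [416.29998779296875, 255.1999969482422], [421.5, 272.70001220703125], [297.79998779296875, 309.8999938964844]]
side 134.5 ((432.208740234375, 260.88763427734375), (18.1512508392334, 9.820638656616211), 61.69924545288086) [[423.6000061035156, 255.1999969482422], [432.20001220703125, 250.60000610351562], [440.79998779296875, 266.6000061035156], [432.20001220703125, 271.20001220703125]]
side o [ 0.6699 -0.2214  0.107 ] yaw 16.17 width 0.03961417183752752 xrange -0.28927509198962653 -0.005316918662519871
```

```bash
cat >> h.py <<'E'
STONE=dict(o=np.array([.551,.183,.019]),yaw=np.radians(3.1),s=0.)
BOARD=dict(o=np.array([.6705,-.2205,.107]),yaw=np.radians(16.2),s=.15)
def frame(f): return R.from_euler('ZY',[f['yaw'],f['s']])
def go(f,off,sign):
    """TCP at off (m, in frame f), tool z = -frame z, tool y = sign*frame y; prints the shift mm and turn in tool axes"""
    F=frame(f);p=f['o']+F.apply(off)
    M=F*R.from_matrix(np.array([[-sign,0,0],[0,sign,0],[0,0,-1]]).T)
    s=ctrl.get_state();C=R.from_rotvec(s['tool_rot'])
    d=C.inv().apply(p-s['position'])*1000;r=(C.inv()*M).as_rotvec()
    print('t',round(s['time'],2),'shift',d.round(1),'turn',r.round(4),'F',s['ft_force'].round(1),'w',round(s['grip_width'],3),'q7',s['joint_positions'][6].round(2))
E
python3 - <<'E'
from h import *
print(R.from_rotvec(ctrl.get_state()['tool_rot']).as_matrix().round(2))
for s in(1,-1): go(STONE,[0,0,.17],s);go(BOARD,[-.09,0,.17],s)
E
```

```text
[[-0.92  0.39 -0.  ]
 [ 0.39  0.92 -0.  ]
 [-0.   -0.   -1.  ]]
t 0.1 shift [-434.8 -264.7   33.1] turn [-1.700e-03 -3.000e-04 -4.579e-01] F [ 0.3  0.6 -0.7] w 1.005 q7 -0.06
t 0.1 shift [-654.  -629.3  -65.8] turn [ 0.0498  0.1435 -0.6853] F [ 0.3  0.6 -0.7] w 1.005 q7 -0.06
t 0.1 shift [-434.8 -264.7   33.1] turn [-5.0000e-04  2.3000e-03  2.6837e+00] F [ 0.3  0.6 -0.7] w 1.005 q7 -0.06
t 0.1 shift [-654.  -629.3  -65.8] turn [ 0.1834 -0.0637  2.4493] F [ 0.3  0.6 -0.7] w 1.005 q7 -0.06
```

```bash
python3 -m creep '[[[1,-43,-26,3,0,0,-0.09],[1,-87,-52,6,0,0,-0.18],[1,-130,-78,9,0,0,-0.27],[1,-174,-104,12,0,0,-0.36],[1,-217,-130,15,0,0,-0.458]]]'; python3 -c "
from h import *
go(STONE,[0,0,.17],1)"
```

```text
time: 0.6
position: [0.4027, 0.3937, 0.2074]
tool_rot: [0.091, -3.14, 0.0]
ft_force: [0.8, -0.1, -0.5]
grip_width: 1.001
t 0.6 shift [-135.8 -219.    18.4] turn [-0.0002 -0.0002  0.0041] F [ 0.8 -0.1 -0.5] w 1.001 q7 0.81
```

```bash
python3 -m creep '[[[1,-25,-40,3,0,0,0],[1,-50,-80,6,0,0,0],[1,-75,-120,9,0,0,0],[1,-100,-160,12,0,0,0],[1,-120,-195,15,0,0,0]]]';  python3 -m creep '[[[1,-16,-24,3,0,0,0],[1,-16,-24,3,0,0,0],[1,-16,-24,3,0,0,0]]]'; python3 - <<'E'
from h import *
go(STONE,[0,0,.17],1)
p=ctrl.camera_params("wrist");im=ctrl.get_image("wrist")[:,:,::-1].copy();cv2.imwrite("pics/w1.png",im)
H,S,V=cv2.split(cv2.cvtColor(im,cv2.COLOR_BGR2HSV))
for c in big((S<50)&(V>190))[:4]:
    P=onplane("wrist",c[:,0],.034,p=p)[:,:2].astype(np.float32)
    r=cv2.minAreaRect(P*1000);b=cv2.boxPoints(r);print(cv2.contourArea(c),r,b.round(0).tolist())
E
```

```text
time: 1.1
position: [0.5334, 0.2047, 0.1924]
tool_rot: [-0.083, 3.14, -0.001]
ft_force: [0.7, -0.6, -0.2]
grip_width: 0.999
time: 1.4
position: [0.5493, 0.184, 0.1892]
tool_rot: [0.083, -3.139, -0.0]
ft_force: [-0.9, 1.1, 1.4]
grip_width: 1.001
t 1.4 shift [-1.6 -1.1  0.2] turn [ 0.0002 -0.0012 -0.0015] F [-0.9  1.1  1.4] w 1.001 q7 1.29
6616.0 ((540.59423828125, 182.0819091796875), (159.370849609375, 48.366783142089844), 3.3897147178649902) [[460.0, 202.0], [462.0, 153.0], [622.0, 163.0], [619.0, 211.0]]
2874.5 ((526.498046875, 303.80010986328125), (37.37596893310547, 106.52808380126953), 79.7896728515625) [[471.0, 295.0], [576.0, 276.0], [582.0, 313.0], [477.0, 332.0]]
416.5 ((522.0144653320312, -2.5505447387695312), (15.001333236694336, 70.56039428710938), 85.48223114013672) [[486.0, -7.0], [557.0, -13.0], [558.0, 2.0], [487.0, 8.0]]
106.0 ((423.87646484375, 496.249267578125), (18.385902404785156, 21.570472717285156), 20.51318359375) [[411.0, 503.0], [419.0, 483.0], [436.0, 489.0], [429.0, 510.0]]
```

View pics/w1.png

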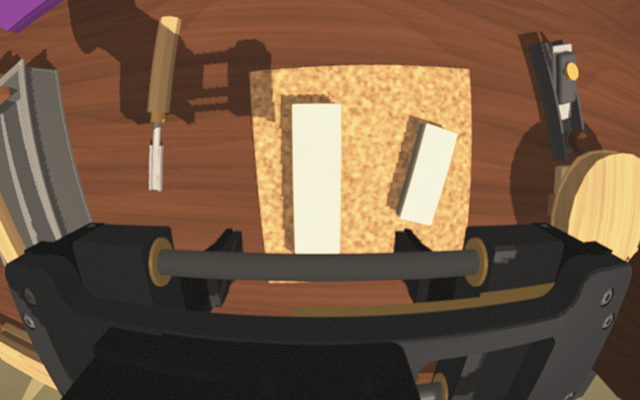

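The wrist view shows the long stone at px (317,180) between the jaws. Its position of about (550,183) mm and yaw of 3.4° agree with the top view.

```bash
python3 -m creep '[[[1,-2,-1,40,0,0,0],[1,-2,-1,80,0,0,0],[1,-2,-1,115,0,0,0],[1,-2,-1,140,0,0,0],[1,-2,-1,150,0,0,0]]]';  python3 -c "
from h import *
for i in range(3):go(STONE,[0,0,-.010],1);ctrl.get_image('top')"
```

```text
time: 1.95
position: [0.5486, 0.185, 0.0369]
tool_rot: [0.09, -3.135, 0.001]
ft_force: [-1.0, 0.6, -0.9]
grip_width: 1.004
t 1.95 shift [-2.4 -2.1 27.9] turn [-0.0007 -0.005   0.0034] F [-1.   0.6 -0.9] w 1.004 q7 1.32
t 2.0 shift [-2.2 -1.8 27.7] turn [-0.001  -0.0049  0.003 ] F [ 0.5  0.2 -0.4] w 0.998 q7 1.32
t 2.05 shift [-1.  -1.7 29.6] turn [-0.0004 -0.0028  0.0024] F [1.1 0.5 0.8] w 1.004 q7 1.32
```

```bash
python3 -m creep '[[[1,-2,-2,10,0,0,0],[1,-2,-2,20,0,0,0],[1,-2,-2,26,0,0,0],[1,-2,-2,29,0,0,0],[1,-2,-2,29,0,0,0]]]'; python3 -m creep '[[[0.45,0,0,0,0,0,0],[0.45,0,0,0,0,0,0],[0.45,0,0,0,0,0,0],[0.45,0,0,0,0,0,0],[0.45,0,0,0,0,0,0]]]' 35;  python3 -m creep '[[[0.45,0,0,0,0,0,0],[0.45,0,0,-4,0,0,0],[0.45,0,0,-10,0,0,0],[0.45,0,0,-20,0,0,0],[0.45,0,0,-20,0,0,0]]]'; python3 -c "
from h import *
for i in range(2):go(STONE,[0,0,.01],1);ctrl.get_image('top')"
```

```text
time: 2.6
position: [0.5534, 0.1815, 0.0103]
tool_rot: [0.085, -3.14, 0.0]
ft_force: [-0.3, 0.5, 0.1]
grip_width: 1.003
time: 3.1
position: [0.5539, 0.1817, 0.0109]
tool_rot: [-0.085, 3.14, 0.0]
ft_force: [0.1, 0.1, -0.1]
grip_width: 0.633
time: 3.6
position: [0.5548, 0.1819, 0.0323]
tool_rot: [-0.085, 3.138, 0.001]
ft_force: [1.9, 0.8, -6.3]
grip_width: 0.572
t 3.6 shift [3.7 1.3 3.3] turn [0.0009 0.0025 0.    ] F [ 1.9  0.8 -6.3] w 0.572 q7 1.33
t 3.65 shift [3.4 1.4 2.7] turn [0.0007 0.0019 0.    ] F [-0.5  0.  -7.1] w 0.571 q7 1.33
```

```bash
python3 -m creep '[[[0.45,0,0,-20,0,0,0],[0.45,0,0,-55,0,0,0],[0.45,0,0,-95,0,0,0],[0.45,0,0,-135,0,0,0],[0.45,0,0,-165,0,0,0]]]'; python3 -m creep '[[[0.45,0,0,-25,0,0,0],[0.45,0,0,-35,0,0,0],[0.45,0,0,-35,0,0,0]]]'; python3 - <<'E'
from h import *
go(BOARD,[-.088,0,.10],1)
s=ctrl.get_state();C=R.from_rotvec(s['tool_rot'])
# stone in hand: cream top, 15+ (19-10.5)mm.. -> 23.5 mm behind the TCP
z=s['position'][2]+.0235
for n in("top","wrist","side"):
    p=ctrl.camera_params(n);im=ctrl.get_image(n)[:,:,::-1].copy();cv2.imwrite(f"pics/{n}2.png",im)
    H,S,V=cv2.split(cv2.cvtColor(im,cv2.COLOR_BGR2HSV))
    for c in big((S<50)&(V>190))[:4]:
        P=onplane(n,c[:,0],z,p=p);Q=C.inv().apply(P-s['position'])*1000
        r=cv2.minAreaRect(Q[:,:2].astype(np.float32));print(n,cv2.contourArea(c),c[:,0].mean(0).round(),np.round(r[0],1),np.round(r[1],1),round(r[2],1),'x',Q[:,0].min().round(1),Q[:,0].max().round(1))
w=cv2.imread("pics/wrist2.png");t=cv2.imread("pics/top2.png")
cv2.imwrite("pics/c2.png",np.vstack([w[:300],t[100:300]]))
E
```

```text
time: 4.2
position: [0.5542, 0.1816, 0.1983]
tool_rot: [-0.085, 3.138, 0.001]
ft_force: [1.9, -0.3, -7.2]
grip_width: 0.571
time: 4.5
position: [0.5543, 0.1818, 0.2318]
tool_rot: [-0.085, 3.138, 0.002]
ft_force: [-0.0, -0.1, -6.9]
grip_width: 0.574
t 4.5 shift [ -24.  -424.3   12.4] turn [ 0.0178  0.1517 -0.2281] F [-0.  -0.1 -6.9] w 0.574 q7 1.29
top 124.0 [332. 192.] [  83.1 -181.4] [60.2 11.5] 2.9 x 53.0 113.0
top 116.0 [320. 106.] [ -92.  -166.3] [33.8 21.4] 46.1 x -107.6 -72.5
top 72.5 [115. 230.] [137.2 227.4] [23.3 14.5] 73.5 x 129.8 146.1
top 60.0 [355. 386.] [ 433.9 -204.7] [15.1 14.2] 3.3 x 426.2 441.5
wrist 5382.5 [315.  99.] [79.4 -0.3] [47.5 27.4] 89.7 x 65.6 93.2
wrist 2241.0 [419. 166.] [50.6 46.8] [40.5 13.8] 13.5 x 29.8 71.3
wrist 1528.0 [317. 295.] [-14.8  -0. ] [47.4 14. ] 89.9 x -21.8 -7.8
wrist 1174.0 [288. 194.] [ 37.1 -14. ] [28.6 10.1] 2.9 x 23.0 51.2
side 808.5 [372. 301.] [  50.7 -548.8] [ 30.8 125.1] 76.5 x -8.3 109.6
side 266.0 [329. 130.] [  61.  -114.6] [81.8 28.6] 13.5 x 19.4 101.8
side 108.5 [312. 101.] [82.3 -5.5] [45.9 26.6] 88.6 x 68.6 95.7
side 89.5 [374.  95.] [-70.6  -5.9] [24.3 46.8] 13.2 x -80.4 -54.3
```

View pics/c2.png

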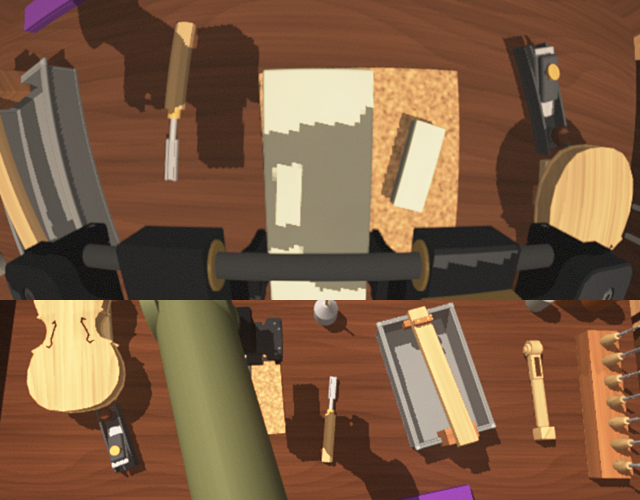

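The wrist view shows the stone straight in the jaws, with its near end at +93 mm, so its centre is about 3 mm nearer the robot than the TCP. The gouge and the short stone have not moved.

```bash
python3 -m creep '[[[0.45,-2,-40,0,0,0,-0.02],[0.45,-4,-80,0,0,0,-0.05],[0.45,-8,-125,0,0,0,-0.08],[0.45,-11,-170,0,0,0,-0.10],[0.45,-14,-215,0,0,0,-0.12]]]'; python3 -c "
from h import *
go(BOARD,[-.092,0,.10],1)"
```

```text
time: 5.15
position: [0.5784, -0.034, 0.2288]
tool_rot: [0.275, -3.127, -0.0]
ft_force: [1.0, -0.0, -7.2]
grip_width: 0.568
t 5.15 shift [  17.4 -207.9    9.1] turn [ 0.0086  0.1469 -0.1072] F [ 1.  -0.  -7.2] w 0.568 q7 1.81
```

```bash
python3 -m creep '[[[0.45,3,-40,0,0,0.03,-0.02],[0.45,7,-85,0,0,0.06,-0.04],[0.45,10,-130,0,0,0.09,-0.06],[0.45,14,-170,0,0,0.12,-0.08],[0.45,17,-200,0,0.009,0.147,-0.107]]]';python3 -m creep '[[[0.45,0,-6,8,0,0,0],[0.45,0,-6,8,0,0,0],[0.45,0,-6,8,0,0,0]]]'; python3 - <<'E'
from h import *
for i in range(2):go(BOARD,[-.092,0,.10],1);ctrl.get_image("top")
s=ctrl.get_state();B=frame(BOARD)
p=ctrl.camera_params("wrist");im=ctrl.get_image("wrist")[:,:,::-1].copy();cv2.imwrite("pics/w3.png",im)
T=ctrl.get_image("top")[:,:,::-1].copy();cv2.imwrite("pics/t3.png",T)
cv2.imwrite("pics/c3.png",np.hstack([cv2.resize(im[:320],(640,320))]))
E
```

```text
time: 5.65
position: [0.596, -0.2361, 0.2285]
tool_rot: [0.416, -2.962, 0.034]
ft_force: [0.1, -0.6, -7.5]
grip_width: 0.574
time: 5.95
position: [0.5976, -0.2363, 0.2212]
tool_rot: [0.422, -2.964, 0.028]
ft_force: [0.0, 0.5, -5.9]
grip_width: 0.569
t 5.95 shift [ 1.4 -5.2  1.8] turn [0.002  0.0015 0.0002] F [ 0.   0.5 -5.9] w 0.569 q7 2.26
t 6.0 shift [ 1.7 -5.4  2.6] turn [0.0012 0.0026 0.0011] F [ 0.1 -0.2 -5.7] w 0.569 q7 2.26
```

View pics/w3.png

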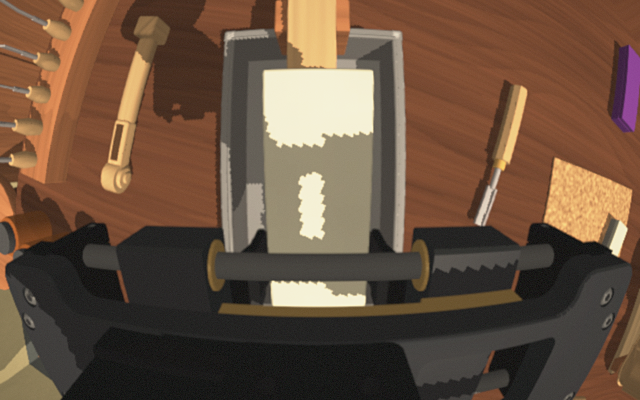

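The board's near end shows above the stone at px cols 289–336; the stone spans cols 263–374. I'll measure the lateral offset between them.

```bash
cat >> h.py <<'E'
def lateral():
    s=ctrl.get_state();p=ctrl.camera_params("wrist");im=ctrl.get_image("wrist")[:,:,::-1].copy();cv2.imwrite(f"pics/l{s['time']:.2f}.png",im)
    H,S,V=cv2.split(cv2.cvtColor(im,cv2.COLOR_BGR2HSV));F=frame(BOARD);ez=F.apply([0,0,1]);C=R.from_rotvec(s['tool_rot'])
    m=(abs(H.astype(int)-20)<5)&(S>75)&(S<150)&(V>150);k=np.zeros_like(m);k[0:66,282:345]=1
    c=big(m&k)[0][:,0];Q=F.inv().apply(onplane("wrist",c,nrm=ez,pt=BOARD['o'],p=p)-BOARD['o'])*1000
    for v in(15,25,35,45,55,62):
        y=Q[c[:,1]==v];print('board',v,c[c[:,1]==v][:,0].min(),c[c[:,1]==v][:,0].max(),'x',y[:,0].mean().round(1),'y',y[:,1].min().round(1),y[:,1].max().round(1))
    t=s['position']+C.apply([0,0,-.0235]);g=(S<60)&(V>95);
    k=np.zeros_like(m);k[66:200,245:390]=1;c=big(g&k)
    for v in(85,105,125):
        row=np.where((V[v]>190)&(S[v]<50))[0];row=row[(row>245)&(row<390)];Q=F.inv().apply(onplane("wrist",[[row.min(),v],[row.max(),v]],nrm=ez,pt=t,p=p)-BOARD['o'])*1000
        print('stone',v,row.min(),row.max(),Q[:,:2].round(1).tolist())
E
python3 -c "
from h import *
lateral();go(BOARD,[-.092,0,.10],1)"
```

```text
board 15 289 336 x -256.5 y -20.9 19.6
board 25 289 336 x -246.9 y -20.8 19.6
board 35 289 336 x -237.4 y -20.6 19.5
board 45 292 336 x -228.1 y -18.0 19.5
board 55 302 336 x -218.9 y -9.4 19.5
board 62 301 336 x -212.6 y -10.2 19.5
stone 85 265 371 [[-176.9, -19.3], [-177.0, 27.9]]
stone 105 265 372 [[-167.7, -19.3], [-167.9, 28.4]]
stone 125 266 371 [[-158.7, -18.9], [-158.8, 28.1]]
t 6.2 shift [ 1.5 -4.3  3.9] turn [-0.0009  0.0039  0.0005] F [ 0.2  0.1 -6.9] w 0.572 q7 2.26
```

```bash
python3 -m creep '[[[0.45,1.5,-5,15,0,0,0],[0.45,1.5,-5,35,0,0,0],[0.45,1.5,-5,55,0,0,0],[0.45,1.5,-5,70,0,0,0],[0.45,1.5,-5,75,0,0,0]]]'; python3 -c "
from h import *
for i in range(2):go(BOARD,[-.092,-.0005,.0065],1);lateral()"
```

```text
time: 6.7
position: [0.5856, -0.2464, 0.1463]
tool_rot: [0.419, -2.963, 0.03]
ft_force: [-0.7, 0.3, -7.5]
grip_width: 0.572
t 6.7 shift [-1.7  0.7 19.1] turn [ 0.0012 -0.0005 -0.0015] F [-0.7  0.3 -7.5] w 0.572 q7 2.28
board 15 286 344 x -231.7 y -20.8 14.7
board 25 286 344 x -224.8 y -20.7 14.6
board 35 285 344 x -218.1 y -21.2 14.5
board 45 286 344 x -211.5 y -20.5 14.5
board 55 285 344 x -204.9 y -21.1 14.4
board 62 335 344 x -200.5 y 9.0 14.4
stone 85 265 372 [[-180.2, -25.0], [-180.2, 22.8]]
stone 105 265 372 [[-171.0, -25.0], [-171.0, 22.9]]
stone 125 266 371 [[-161.9, -24.7], [-161.9, 22.5]]
t 6.75 shift [-1.4  0.8 19.4] turn [ 0.0009 -0.0001 -0.0015] F [-0.6  0.3 -7.4] w 0.574 q7 2.28
board 15 285 344 x -231.5 y -21.6 14.5
board 25 286 344 x -224.7 y -20.9 14.5
board 35 285 344 x -218.0 y -21.4 14.4
board 45 285 344 x -211.4 y -21.3 14.3
board 55 285 344 x -204.7 y -21.3 14.3
board 62 337 344 x -200.3 y 10.1 14.3
stone 85 265 372 [[-179.9, -25.1], [-180.0, 22.7]]
stone 105 265 372 [[-170.8, -25.1], [-170.8, 22.7]]
stone 125 266 371 [[-161.7, -24.8], [-161.7, 22.4]]
```

```bash
sed -i 's/282:345/275:365/' h.py; python3 -m creep '[[[0.45,-1,1,5,0,0,0],[0.45,-1,1,9,0,0,0],[0.45,-1,1,12,0,0,0],[0.45,-1,1,14,0,0,0],[0.45,-1,1,15,0,0,0]]]'; python3 -c "
from h import *
for i in range(2):go(BOARD,[-.092,0,.0065],1);lateral()"
```

```text
time: 7.3
position: [0.5858, -0.2461, 0.1338]
tool_rot: [0.42, -2.966, 0.032]
ft_force: [0.0, 0.6, -6.3]
grip_width: 0.568
t 7.3 shift [0.5 0.9 6.7] turn [-0.0008  0.0028 -0.0013] F [ 0.   0.6 -6.3] w 0.568 q7 2.28
board 15 282 354 x -224.9 y -21.6 19.5
board 25 283 354 x -218.5 y -20.9 19.4
board 35 283 354 x -212.3 y -20.8 19.3
board 45 283 355 x -206.1 y -20.8 19.8
board 55 283 354 x -199.9 y -20.7 19.2
board 62 339 355 x -195.8 y 10.7 19.7
stone 85 265 372 [[-178.1, -24.7], [-178.1, 23.0]]
stone 105 265 372 [[-168.9, -24.7], [-168.9, 23.1]]
stone 125 268 372 [[-159.8, -23.4], [-159.9, 23.2]]
t 7.35 shift [0.5 0.9 6.7] turn [-0.0008  0.0027 -0.0014] F [-0.4 -0.5 -6.5] w 0.572 q7 2.28
board 15 283 354 x -224.9 y -21.0 19.5
board 25 283 354 x -218.5 y -20.9 19.4
board 35 282 354 x -212.3 y -21.4 19.3
board 45 282 355 x -206.2 y -21.3 19.8
board 55 282 355 x -199.9 y -21.3 19.8
board 62 339 355 x -195.8 y 10.7 19.7
stone 85 265 372 [[-178.1, -24.7], [-178.1, 23.1]]
stone 105 265 372 [[-168.9, -24.7], [-169.0, 23.1]]
stone 125 268 372 [[-159.8, -23.4], [-159.9, 23.2]]
```

Centred within about 0.5 mm. Now a slow touch-down.

```bash
python3 -m creep '[[[0.45,0,0,1,0,0,0],[0.45,0,0,2,0,0,0],[0.45,0,0,3,0,0,0],[0.45,0,0,4,0,0,0],[0.45,0,0,4,0,0,0]]]'; python3 -m creep '[[[0.45,0,0,0.5,0,0,0],[0.45,0,0,1,0,0,0],[0.45,0,0,1,0,0,0]]]';python3 -c "
from h import *
go(BOARD,[-.092,0,.0065],1)"
```

```text
time: 7.9
position: [0.5851, -0.2462, 0.1297]
tool_rot: [0.42, -2.966, 0.032]
ft_force: [0.1, -0.2, -7.5]
grip_width: 0.573
time: 8.2
position: [0.5851, -0.2463, 0.1289]
tool_rot: [0.42, -2.966, 0.033]
ft_force: [0.3, 0.7, -7.1]
grip_width: 0.57
t 8.2 shift [0.5 0.9 1.8] turn [-0.0008  0.0028 -0.0015] F [ 0.3  0.7 -7.1] w 0.57 q7 2.28
```

```bash
for i in 1 2; do python3 -m creep '[[[0.45,0,0,0.5,0,0,0],[0.45,0,0,1,0,0,0],[0.45,0,0,1,0,0,0]]]' | egrep 'time|force|posit'; done
```

```text
time: 8.5
position: [0.5849, -0.2463, 0.1279]
ft_force: [-0.4, -0.9, -6.5]
time: 8.8
position: [0.585, -0.2463, 0.1275]
ft_force: [-0.4, 1.2, -3.4]
```

Contact has begun (weight reading −7 → −3.4 N). I'll slide down the slope to the stop, watching the force.

```bash
for i in 1 2; do python3 -m creep '[[[0.45,-0.5,0,0.2,0,0,0],[0.45,-1,0,0.2,0,0,0],[0.45,-1.5,0,0.2,0,0,0],[0.45,-1.5,0,0.2,0,0,0]]]' | egrep 'time|force|posit'; done; python3 -c "
from h import *
go(BOARD,[-.087,0,.0065],1)"
```

```text
time: 9.2
position: [0.5861, -0.2464, 0.1274]
ft_force: [-3.1, -0.3, 3.7]
time: 9.6
position: [0.5875, -0.2464, 0.1272]
ft_force: [-4.0, 0.4, 5.1]
t 9.6 shift [-2.   1.7  0.4] turn [-0.0017  0.0028 -0.002 ] F [-4.   0.4  5.1] w 0.572 q7 2.28
```

```bash
for i in 1 2; do python3 -m creep '[[[0.45,-0.5,0,0,0,0,0],[0.45,-1,0,0,0,0,0],[0.45,-1,0,0,0,0,0]]]' | egrep 'time|force|posit'; done; python3 -c "
from h import *
go(BOARD,[-.087,0,.0065],1);lateral()"
```

```text
time: 9.9
position: [0.5885, -0.2463, 0.127]
ft_force: [-3.8, -0.2, 4.0]
time: 10.2
position: [0.5889, -0.2462, 0.1269]
ft_force: [-5.2, -0.4, 5.9]
t 10.2 shift [-0.6  1.9  0.4] turn [-0.0017  0.0019 -0.0024] F [-5.2 -0.4  5.9] w 0.572 q7 2.27
board 15 282 357 x -218.7 y -21.7 19.6
board 25 282 357 x -212.5 y -21.6 19.5
board 35 282 357 x -206.5 y -21.6 19.4
board 45 283 357 x -200.6 y -21.0 19.3
board 55 283 358 x -194.7 y -20.9 19.8
board 62 347 358 x -190.6 y 13.7 19.8
stone 85 264 374 [[-174.1, -26.0], [-174.1, 23.1]]
stone 105 264 374 [[-165.0, -26.1], [-165.0, 23.1]]
stone 125 266 372 [[-155.9, -25.3], [-155.9, 22.3]]
```

```bash
for i in 1 2; do python3 -m creep '[[[0.45,-0.5,0.3,0,0,0,0],[0.45,-1,0.4,0,0,0,0],[0.45,-1,0.4,0,0,0,0]]]' | egrep 'time|force|posit'; done; python3 -c "
from h import *
go(BOARD,[-.087,0,.0065],1);lateral()"
```

```text
time: 10.55
position: [0.5889, -0.2462, 0.1269]
ft_force: [-7.0, -2.0, 7.5]
time: 10.85
position: [0.5889, -0.2462, 0.1269]
ft_force: [-9.9, -1.2, 8.5]
t 10.85 shift [-0.6  1.9  0.4] turn [-0.0018 -0.0012 -0.0034] F [-9.9 -1.2  8.5] w 0.574 q7 2.27
board 15 282 357 x -218.9 y -21.6 19.8
board 25 283 357 x -212.7 y -21.0 19.6
board 35 283 357 x -206.6 y -20.9 19.5
board 45 283 357 x -200.7 y -20.9 19.5
board 55 283 358 x -194.9 y -20.8 19.9
board 62 344 357 x -190.7 y 12.3 19.4
stone 85 264 371 [[-174.1, -26.0], [-174.0, 21.9]]
stone 105 264 372 [[-165.0, -26.0], [-164.9, 22.3]]
stone 125 266 372 [[-155.8, -25.2], [-155.8, 22.4]]
```

The position has stopped while the force rises, so the lower end is against the stop. I'll relieve the push and nudge about 1 mm sideways to centre.

```bash
python3 -m creep '[[[0.45,0.5,0,-0.3,0,0,0],[0.45,1.2,0.5,-0.4,0,0,0],[0.45,1.2,1,-0.4,0,0,0],[0.45,0.9,1.2,-0.4,0,0,0],[0.45,0.5,1.2,-0.4,0,0,0]]]' | egrep 'time|force|posit'; python3 -c "
from h import *
go(BOARD,[-.087,0,.0065],1);lateral()"
```

```text
time: 11.4
position: [0.5889, -0.2461, 0.1269]
ft_force: [-6.6, -3.9, 4.4]
t 11.4 shift [-0.6  1.9  0.4] turn [-0.0041 -0.0001 -0.0037] F [-6.6 -3.9  4.4] w 0.575 q7 2.27
board 15 283 357 x -218.8 y -21.0 19.8
board 25 283 356 x -212.6 y -20.9 19.1
board 35 283 357 x -206.6 y -20.9 19.6
board 45 283 357 x -200.6 y -20.8 19.5
board 55 282 358 x -194.8 y -21.3 20.0
board 62 347 357 x -190.7 y 13.9 19.4
stone 85 264 371 [[-174.2, -25.9], [-174.0, 22.0]]
stone 105 264 372 [[-165.0, -25.9], [-164.9, 22.4]]
stone 125 271 372 [[-155.8, -22.8], [-155.8, 22.5]]
```

```bash
python3 -m creep '[[[0.45,0.8,0,-0.8,0,0,0],[0.45,1,0.3,-1.3,0,0,0],[0.45,1,0.5,-1.3,0,0,0],[0.45,1,0.5,-1.3,0,0,0]]]' | egrep 'time|force|posit'; python3 -c "
from h import *
go(BOARD,[-.087,0,.0065],1);lateral()"
```

```text
time: 11.85
position: [0.5887, -0.2457, 0.127]
ft_force: [-2.2, -5.1, -2.4]
t 11.85 shift [-0.6  1.4  0.5] turn [-0.0046  0.0012 -0.0043] F [-2.2 -5.1 -2.4] w 0.568 q7 2.27
board 15 282 356 x -218.8 y -21.0 19.8
board 25 282 356 x -212.6 y -20.9 19.7
board 35 282 356 x -206.6 y -20.9 19.6
board 45 281 356 x -200.7 y -21.4 19.5
board 55 282 357 x -194.8 y -20.8 20.0
board 62 346 356 x -190.6 y 13.9 19.4
stone 85 265 374 [[-174.2, -24.8], [-174.1, 23.8]]
stone 105 265 372 [[-165.0, -24.9], [-164.9, 22.9]]
stone 125 270 372 [[-155.9, -22.7], [-155.8, 23.0]]
```

Centred (stone −0.8, board −0.6). I'll relieve the side force, press down lightly, and open.

```bash
python3 -m creep '[[[0.45,0,-0.3,0.5,0,0,0],[0.45,-0.3,-0.5,0.6,0,0,0],[0.45,-0.5,-0.6,0.6,0,0,0],[0.45,-0.5,-0.6,0.6,0,0,0]]]' | egrep 'time|force|posit';python3 -m creep '[[[0.6,0,0,0,0,0,0],[0.65,0,0,0,0,0,0],[0.75,0,0,0,0,0,0],[0.85,0,0,0,0,0,0],[0.9,0,0,0,0,0,0]]]'; python3 -c "
from h import *
go(BOARD,[-.087,0,.0065],1);lateral()"
```

```text
time: 12.3
position: [0.5887, -0.2458, 0.127]
ft_force: [-4.4, -2.5, 1.4]
time: 12.8
position: [0.5906, -0.2424, 0.1268]
tool_rot: [0.421, -2.967, 0.032]
ft_force: [-0.6, -0.2, -0.5]
grip_width: 0.832
t 12.8 shift [ 2.1 -1.3  0.7] turn [-0.0009  0.0035 -0.0006] F [-0.6 -0.2 -0.5] w 0.832 q7 2.27
board 15 277 351 x -216.0 y -21.5 19.2
board 25 277 351 x -209.9 y -21.4 19.2
board 35 277 352 x -203.8 y -21.3 19.6
board 45 278 351 x -197.9 y -20.7 19.0
board 55 283 352 x -191.8 y -17.9 19.5
board 62 343 351 x -187.9 y 14.6 19.0
stone 85 260 366 [[-171.5, -24.8], [-171.4, 22.5]]
stone 105 260 365 [[-162.4, -24.8], [-162.2, 22.1]]
stone 125 271 365 [[-153.1, -19.9], [-153.2, 22.2]]
```

```bash
python3 -m creep '[[[1,0,-2,0,0,0,0],[1,0,-2,-8,0,0,0],[1,0,-2,-30,0,0,0],[1,0,-2,-65,0,0,0],[1,0,-2,-105,0,0,0]]]' | egrep 'time|force|posit';python3 -m creep '[[[1,30,0,-30,0,0,0],[1,70,0,-50,0,0,0],[1,110,0,-60,0,0,0],[1,130,0,-60,0,0,0],[1,130,0,-60,0,0,0]]]'; python3 - <<'E'
from h import *
p=ctrl.camera_params("wrist");W=ctrl.get_image("wrist")[:,:,::-1].copy();T=ctrl.get_image("top")[:,:,::-1].copy();S_=ctrl.get_image("side")[:,:,::-1].copy()
cv2.imwrite("pics/w9.png",W);cv2.imwrite("pics/t9.png",T);cv2.imwrite("pics/s9.png",S_)
F=frame(BOARD);ez=F.apply([0,0,1]);pt=BOARD['o']+.03*ez
for n,im,pp in(("wrist",W,p),("top",T,None),("side",S_,None)):
    H,S,V=cv2.split(cv2.cvtColor(im,cv2.COLOR_BGR2HSV))
    for c in big((S<60)&(V>190))[:4]:
        Q=F.inv().apply(onplane(n,c[:,0],nrm=ez,pt=pt,p=pp)-BOARD['o'])*1000
        r=cv2.minAreaRect(Q[:,:2].astype(np.float32));print(n,cv2.contourArea(c),c[:,0].mean(0).round(),np.round(r[0],1),np.round(r[1],1),round(r[2],1))
a=np.hstack([W,W*0])[:, :640];b=np.hstack([cv2.resize(T[90:260,370:500],(320,418))[:200*2],cv2.resize(S_[230:370,280:460],(480,373))[:400] if 0 else np.zeros((400,0,3),np.uint8)])
cv2.imwrite("pics/c9.png",np.vstack([cv2.resize(W,(480,300)),cv2.resize(S_[100:350,180:580],(480,300))]))
E
```

```text
time: 13.35
position: [0.6049, -0.2402, 0.2314]
ft_force: [2.0, -0.9, 0.2]
time: 13.85
position: [0.4878, -0.2763, 0.3119]
tool_rot: [0.413, -2.971, 0.034]
ft_force: [0.9, 1.1, -0.3]
grip_width: 0.998
wrist 2512.0 [336. 213.] [-205.4    5.5] [ 62.3 108.4] 89.7
wrist 1316.0 [326. 293.] [-99.4   5.9] [63.2 34.4] 89.7
wrist 956.5 [383. 184.] [-211.   53.] [121.1  42.8] 1.8
wrist 954.0 [256. 188.] [-211.4  -57.3] [ 36.7 119.7] 88.3
top 1158.0 [436. 153.] [-90.   -0.7] [ 52.6 180.1] 89.4
top 648.5 [201. 188.] [-20.7 522.5] [ 35.2 101.1] 66.0
top 116.5 [332. 192.] [-110.5  252.4] [12.4 70.8] 69.5
top 89.5 [320. 105.] [101.4 220. ] [22.8 38.5] 28.4
side 1724.5 [392. 262.] [-88.1  17.5] [ 90.9 189.8] 89.8
side 1345.5 [359. 307.] [-181.8  -61.7] [213.4  41.3] 6.2
side 297.5 [328. 130.] [-45.1 430.1] [39.5 98. ] 72.2
side 103.5 [430. 306.] [ -57.7 -112.8] [169.1  59.8] 25.2
```

View pics/c9.png

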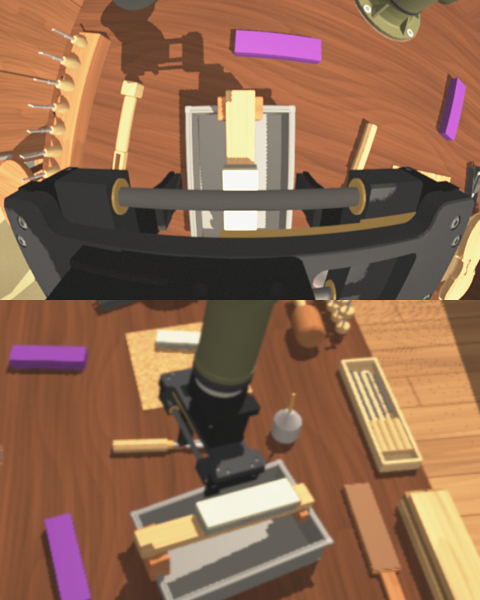

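The stone lies on the board against the strip: the top view puts its centre at x = −90.0, y = −0.7 mm, aligned within 0.6°. The arm is clear.

```bash
python3 -c "
from h import *
ctrl.close_job();print(ctrl.get_state()['time'])"
```

```text
the job is handed in; nothing more can be done
the job is handed in; nothing more can be done
```

The long stone is now on the sloping board with its lower end against the stop strip. I released it and handed the job in at about 14 s of the 42 s allowed.

- **Placing:** I set the stone down slowly, slid it down the slope until it stopped moving against the strip, then nudged it about 1 mm to centre it. The largest force reading in this was about 10 N along one axis.
- **Top camera, last look:** The stone's centre is at x = −90.0 mm and y = −0.7 mm in the board frame, against a target of −90 and 0. It is turned about 0.6° from the board's axis.
- **Wrist camera:** The stone is centred within about 0.5 mm of the board's width.
- **Side camera:** In the last picture the stone looks flat on the board. Its numbers there were no use: the mask took in the stone's side and parts of the tub. The last wrist mask was spoiled too, by the gripper hiding part of the stone.
- **Other objects:** I touched none of them. In the last pictures the short stone, the gouge and the oil can appear where they started; I judged the gouge and the oil can by eye only.

The gripper is open and clear of everything.

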